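# Move the specimen series to the viewing rack in reverse order

## Task

Move the four specimen jars from the wooden storage rack to the empty grey viewing rack, one to each place, in reverse order: the jar that stood leftmost as seen from the robot must end rightmost, the second from the left must be second from the right, and so on. Keep every jar upright all the way, set it down gently flat on the floor of its place without dropping it, and leave all four standing free.

Things in the scene. Friction and masses are not known exactly. Their poses are not given: they have to be found in the camera images.
- jar_tall: The tall slim round specimen jar: clear glass 28 mm diameter and 76 mm high, flat black cap 29 mm diameter, 92 mm high overall, about 70 g. Grip it 25 to 70 mm above the underside. Origin: centre of the underside; z is up along the jar.
- jar_short: The short wide round specimen jar: clear glass 32 mm diameter and 38 mm high, flat black cap 33 mm diameter, 52 mm high overall, about 50 g. Grip it 25 to 45 mm above the underside. Origin: centre of the underside; z is up along the jar.
- jar_square: The square specimen jar: clear glass 30 by 30 mm and 56 mm high, narrow round black cap 22 mm diameter on top, 72 mm high overall, about 80 g. Faces normal to its x and y axes, which start within 0.12 rad of the storage rack's. Grip it on the faces 25 to 50 mm above the underside. Origin: centre of the underside; z is up along the jar.
- jar_ball: The round specimen jar with a ball-shaped glass stopper: body 30 mm diameter and 52 mm high, narrow neck, ball of 22 mm, 84 mm high overall, about 65 g. Grip the body 25 to 46 mm above the underside. Origin: centre of the underside; z is up along the jar.
- place_a: The fixed light-wood place of the storage rack in which jar_tall stands at the start; it stays and marks that jar's first position. A dish 54 x 54 mm (48 inside), floor 4 mm thick, rim to 10 mm. Origin: centre of its underside, 8 mm above the table, so the jar's underside is 12 mm above the table. Axes as the storage rack's. The four places look alike, in any order along the rack.
- place_b: The fixed light-wood place of the storage rack in which jar_short stands at the start; it stays and marks that jar's first position. A dish 54 x 54 mm (48 inside), floor 4 mm thick, rim to 10 mm. Origin: centre of its underside, 8 mm above the table, so the jar's underside is 12 mm above the table. Axes as the storage rack's. The four places look alike, in any order along the rack.
- place_c: The fixed light-wood place of the storage rack in which jar_square stands at the start; it stays and marks that jar's first position. A dish 54 x 54 mm (48 inside), floor 4 mm thick, rim to 10 mm. Origin: centre of its underside, 8 mm above the table, so the jar's underside is 12 mm above the table. Axes as the storage rack's. The four places look alike, in any order along the rack.
- place_d: The fixed light-wood place of the storage rack in which jar_ball stands at the start; it stays and marks that jar's first position. A dish 54 x 54 mm (48 inside), floor 4 mm thick, rim to 10 mm. Origin: centre of its underside, 8 mm above the table, so the jar's underside is 12 mm above the table. Axes as the storage rack's. The four places look alike, in any order along the rack.
- storage_rack: Fixed brown wooden rack, board 66 x 250 x 8 mm, with the four light-wood places in a row, 58 mm apart, holding the jars at the start. To the robot's left or right. Origin: centre of its underside, on the table. y: along the row to its left end as seen from the robot (within 0.5 rad of the robot's left); x: across, away from the robot; z up.
- viewing_rack: Fixed grey plastic rack with white rims, empty, on the other side. Board 66 x 250 x 12 mm; four places centred at x = 0, y = -87, -29, 29, 87 mm, each 48 x 48 mm inside, floor 12 mm above the table, rim to 18 mm. Origin: centre of its underside, on the table. y: along the row to its left end as seen from the robot (within 0.5 rad of the robot's left); x: across, away from the robot; z up.
Things that resemble listed ones, but are neither listed nor needed, are in the scene too. What is shaped like the jar_ball but red is not meant. Leave any purple look-alike of the jar_short alone.

How it is judged:
At the end, for the whole second after the job is handed in: Each jar stands still and upright (within 7 degrees) on the floor of the viewing rack (underside within 5 mm of floor height), within 12 mm along and across the row of the centre of the place that mirrors its starting place: leftmost to rightmost, second from left to second from right, and so on (((y of place_a in the frame of storage_rack between -0.107 and -0.067 m and y of jar_tall in the frame of viewing_rack between 0.075 and 0.099 m) or (y of place_a in the frame of storage_rack between -0.049 and -0.009 m and y of jar_tall in the frame of viewing_rack between 0.017 and 0.041 m) or (y of place_a in the frame of storage_rack between 0.009 and 0.049 m and y of jar_tall in the frame of viewing_rack between -0.041 and -0.017 m) or (y of place_a in the frame of storage_rack between 0.067 and 0.107 m and y of jar_tall in the frame of viewing_rack between -0.099 and -0.075 m)) and x of jar_tall in the frame of viewing_rack between -0.012 and 0.012 m and z of jar_tall in the frame of viewing_rack between 0.007 and 0.017 m and angle between each of jar_tall, jar_short, jar_square, jar_ball's own z axis and vertical below 0.12 rad and linear speed of each of jar_tall, jar_short, jar_square, jar_ball below 0.02 m/s and angular speed of each of jar_tall, jar_short, jar_square, jar_ball below 0.2 rad/s and ((y of place_b in the frame of storage_rack between -0.107 and -0.067 m and y of jar_short in the frame of viewing_rack between 0.075 and 0.099 m) or (y of place_b in the frame of storage_rack between -0.049 and -0.009 m and y of jar_short in the frame of viewing_rack between 0.017 and 0.041 m) or (y of place_b in the frame of storage_rack between 0.009 and 0.049 m and y of jar_short in the frame of viewing_rack between -0.041 and -0.017 m) or (y of place_b in the frame of storage_rack between 0.067 and 0.107 m and y of jar_short in the frame of viewing_rack between -0.099 and -0.075 m)) and x of jar_short in the frame of viewing_rack between -0.012 and 0.012 m and z of jar_short in the frame of viewing_rack between 0.007 and 0.017 m and ((y of place_c in the frame of storage_rack between -0.107 and -0.067 m and y of jar_square in the frame of viewing_rack between 0.075 and 0.099 m) or (y of place_c in the frame of storage_rack between -0.049 and -0.009 m and y of jar_square in the frame of viewing_rack between 0.017 and 0.041 m) or (y of place_c in the frame of storage_rack between 0.009 and 0.049 m and y of jar_square in the frame of viewing_rack between -0.041 and -0.017 m) or (y of place_c in the frame of storage_rack between 0.067 and 0.107 m and y of jar_square in the frame of viewing_rack between -0.099 and -0.075 m)) and x of jar_square in the frame of viewing_rack between -0.012 and 0.012 m and z of jar_square in the frame of viewing_rack between 0.007 and 0.017 m and ((y of place_d in the frame of storage_rack between -0.107 and -0.067 m and y of jar_ball in the frame of viewing_rack between 0.075 and 0.099 m) or (y of place_d in the frame of storage_rack between -0.049 and -0.009 m and y of jar_ball in the frame of viewing_rack between 0.017 and 0.041 m) or (y of place_d in the frame of storage_rack between 0.009 and 0.049 m and y of jar_ball in the frame of viewing_rack between -0.041 and -0.017 m) or (y of place_d in the frame of storage_rack between 0.067 and 0.107 m and y of jar_ball in the frame of viewing_rack between -0.099 and -0.075 m)) and x of jar_ball in the frame of viewing_rack between -0.012 and 0.012 m and z of jar_ball in the frame of viewing_rack between 0.007 and 0.017 m); the robot touches nothing.
It fails at once if a jar is tipped more than about 35 degrees (angle between any of jar_tall, jar_short, jar_square, jar_ball's own z axis and vertical above 0.6 rad).
It fails at once if a jar is dropped: it falls free of any contact faster than 0.6 m/s (a fall of about 2 cm) ((contact force between jar_tall and anything else below 0.01 N and linear speed of jar_tall above 0.6 m/s) or (contact force between jar_short and anything else below 0.01 N and linear speed of jar_short above 0.6 m/s) or (contact force between jar_square and anything else below 0.01 N and linear speed of jar_square above 0.6 m/s) or (contact force between jar_ball and anything else below 0.01 N and linear speed of jar_ball above 0.6 m/s)).
It also fails if it takes over 104 s, if anything falls off the work surface, if the arm or the gripper's body presses on something with over 40 N, if the wrist force passes 120 N, or if a joint passes its speed limit or range.

## Robot

A 6-joint arm with a two-finger parallel gripper is mounted at the origin on the work surface. World frame = base frame: x ahead of the robot, y to its left, z up, the work surface at z = 0. Lengths are in m, angles in rad, forces in N, time in s.
With the tool pointing down it reaches from about 0.275 to 0.825 m from the base axis. Payload 4.9 kg.
Tool frame: the origin (TCP) lies between the finger pads; the fingertips stand robot.tips_ahead ahead of it and the grasp point (between the pads) lies 8 mm behind it (robot.tips_ahead is the distance from the TCP to the fingertips, in m); z points along the fingers, y is the direction in which the jaws open and shut (so a half turn about z gives the same grasp; the last joint's range is limited). The gripper opens to 85 mm and grips with 20 to 120 N. Pads are 22 mm wide; open, the fingers measure 114 mm over their backs; the gripper's body (76 mm by 85 mm) begins 54 mm behind the grasp point. The pads swing forward as they close: fully open they stand 13 mm farther back than shut.
Start: joints at [1.118, 0.326, -0.193, 1.052, 0, 1.437], TCP at [0.172, 0.522, 0.242] pointing down, gripper open.
Joint ranges: [-2.65, 2.65], [-0.97, 1.79], [-1.3, 1.35], [-1.93, 2.1], [-1.47, 1.37], [-3.14, 3.14]. Speed limits (rad/s): [2.57, 2.57, 3.14, 3.14, 3.14, 3.14].

## Interface

Orientations are given as a 3x3 rotation matrix whose columns are the frame's x, y, z axes.
In Python, from bench import readout, imaging, job_done, robot gives the robot as it stands.
- The arm moves only by the shell command python3 -m jog 'ROWS' [FORCE]. ROWS is JSON, a list of rows, each a list of 7 numbers: the turn, a rotation vector about the tool's x, y, z in degrees, then the shift along the tool's x, y, z in m, then the opening, from 0 (shut) to 1 (fully open). In form: [[rx, ry, rz, dx, dy, dz, gripper], ...]. A call has 1 to 20 rows; each row shifts and turns the commanded pose from where the row before left it, along the tool's axes as they then stand; what a row does not reach is not made up. A row lasts 1/12 s, in which the tool goes at most 41.7 mm and 7.16 degrees, less where a joint would pass 70% of its speed; a pose out of reach is approached as far as the arm can. A call is refused whole if a number of a shift passes 0.0417 or a number of a turn 7.16, either way. A call with a gripper value outside its range is refused whole. The fingers move at their own pace and stop on an object; FORCE is the grip in N (left out, the last holds). Time passes only in rows, so rows that do not move let the fingers close. It gives the time, the measured TCP pose, the force and the opening at its end, in the units of the state.
- readout.sense(): the state, without advancing time (a new reading comes with each control period).
- imaging.camera(name): name is "side" or "top"; returns (picture, depth): 384x512x3 uint8, red, green, blue; 384x512 float32, m along the optical axis (not along the pixel's ray), 0 where there is no reading.
- imaging.calibration(name): a dict with "fx", "fy", "cx", "cy" (pixels), "rvec" (rotation vector, rad) and "tvec" (3), from world to camera coordinates, as OpenCV has them. Camera axes: x right, y down, z forward; pixel columns grow to the right and rows downward; lengths in m; the calibration is good to about 2 mm. A picture is of the moment at which its call begins. calibration takes no time and is no camera call.
- job_done(): hands the job in, once; it reports no verdict.
The state is a dict: "clock": time; "joint_pos": joint angles; "dq": joint speeds; "effort": joint torques, N m; "ee_pos": TCP position; "tool_rot": TCP orientation; "wrist_force": force on the tool from outside, world axes, zero at the start; "ft_torque": the same for the moment, N m; "gripper_width": finger opening in m.
Only numpy, scipy, OpenCV 4.12 (cv2) and the standard library are available. Lean on these libraries where they do the work, as an engineer would, in place of code of your own. Each camera call takes 0.05 s, during which the arm holds its last target. There are 200 camera calls.

## Working session

There is one attempt and no reset: what is moved stays moved. The work goes in short steps, Python scripts to look and compute and a shell command to move; the robot and the scene stay as the last step left them, time stands still between calls to the robot, and variables do not carry over. Pictures are saved under pics/ and viewed, about 12 in all and at most 16, crops included, and the job is handed in when it is done.

```bash
ls; mkdir -p pics; python3 - <<'E'
from bench import readout, imaging, robot
import cv2,numpy as np
print(readout.sense(), robot.tips_ahead)
for n in("top","side"):
    p,d=imaging.camera(n); cv2.imwrite(f"pics/{n}0.png",p[:,:,::-1]); np.savez(f"{n}0.npz",p=p,d=d)
    print(imaging.calibration(n))
E
```

```text
pics
{'clock': 0.0, 'joint_pos': array([ 1.11779551e+00,  3.26935488e-01, -1.93606432e-01,  1.05201254e+00,
        5.68163209e-06,  1.43661081e+00]), 'dq': array([-0.00123902,  0.00115359,  0.0006191 , -0.00197322,  0.00026834,
       -0.00102444]), 'effort': array([-8.78033061e-04, -4.43399227e+01,  2.62442225e+01,  1.54851924e-02,
        6.58911858e-08,  4.62315253e-07]), 'ee_pos': array([0.17211708, 0.52176503, 0.24149784]), 'tool_rot': array([[-9.49607325e-01,  3.13441109e-01, -7.74583705e-04],
       [ 3.13441974e-01,  9.49606044e-01, -1.57831864e-03],
       [ 2.40839423e-04, -1.74156998e-03, -9.99998454e-01]]), 'wrist_force': array([ 0.75787566, -0.25967398,  0.40671564]), 'ft_torque': array([ 0.02232975, -0.02646642,  0.04723886]), 'gripper_width': 0.0852923798590545} 0.011
{'fx': 356.45067471177435, 'fy': 356.45067471177435, 'cx': 256.5843855051648, 'cy': 192.27027707959093, 'rvec': array([ 2.22892675, -2.180336  ,  0.10002632]), 'tvec': array([-0.05947535,  0.57367572,  0.76778847])}
{'fx': 440.77196741681433, 'fy': 440.77196741681433, 'cx': 255.62991411745864, 'cy': 184.67338015316528, 'rvec': array([ 2.25314089, -0.67833731,  0.31877515]), 'tvec': array([-0.47572826,  0.22867469,  0.92315037])}
```

View pics/top0.png

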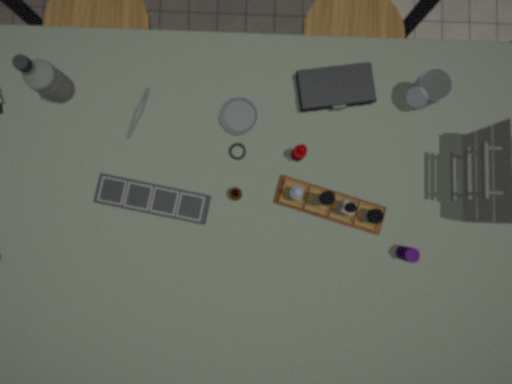

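View pics/side0.png

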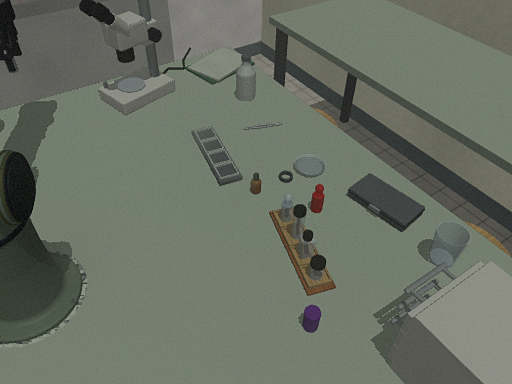

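The top view shows the grey viewing rack at (152,198) and the storage rack at (330,205). From image left the jars are ball (296,193), tall (327,198), square (349,207) and short (375,216). The red ball-jar at (299,152), purple short at (408,254) and brown bottle at (235,193) are look-alikes. I'll confirm this in an enlarged crop and measure.

```bash
cat > h.py <<'E'
import numpy as np,cv2
from bench import imaging
def cal(n):
    c=imaging.calibration(n); return c,cv2.Rodrigues(c["rvec"])[0],c["tvec"]
def onplane(n,uv,z):
    c,R,t=cal(n); uv=np.atleast_2d(uv).astype(float)
    r=np.c_[(uv[:,0]-c["cx"])/c["fx"],(uv[:,1]-c["cy"])/c["fy"],np.ones(len(uv))]@R
    o=-R.T@t; return o+r*((z-o[2])/r[:,2])[:,None]
def proj(n,P):
    c,R,t=cal(n); K=np.array([[c["fx"],0,c["cx"]],[0,c["fy"],c["cy"]],[0,0,1]])
    return cv2.projectPoints(np.atleast_2d(P).astype(float),c["rvec"],t,K,None)[0][:,0]
def cloud(n,d):
    c,R,t=cal(n); v,u=np.mgrid[:384,:512]
    p=np.stack([(u-c["cx"])/c["fx"]*d,(v-c["cy"])/c["fy"]*d,d],-1)
    return (p-t)@R
E
python3 - <<'E'
from h import *
T=np.load("top0.npz");S=np.load("side0.npz")
a=cv2.resize(T["p"][165:245,265:425],(800,400),interpolation=cv2.INTER_CUBIC)
b=cv2.resize(S["p"][180:300,255:345],(0,0),fx=5,fy=5,interpolation=cv2.INTER_CUBIC)[:, :]
b=cv2.resize(b,(450,600))
cv2.imwrite("pics/c1.png",a[:,:,::-1]);cv2.imwrite("pics/c2.png",b[:,:,::-1])
P=cloud("top",T["d"]); 
# storage: mask points above table in bbox
def rect(m,z,lbl):
    ys,xs=np.nonzero(m); W=onplane("top",np.c_[xs,ys],z)[:,:2]
    r=cv2.minAreaRect((W*1000).astype(np.float32)); print(lbl,r)
hsv=cv2.cvtColor(T["p"],cv2.COLOR_RGB2HSV)
h,w=384,512;vv,uu=np.mgrid[:h,:w]
box=(uu>265)&(uu<395)&(vv>168)&(vv<240)
m=box&(hsv[...,1]>90)&(hsv[...,0]<25)
m=cv2.morphologyEx(m.astype(np.uint8),cv2.MORPH_CLOSE,np.ones((9,9)))
m=cv2.morphologyEx(m,cv2.MORPH_OPEN,np.ones((5,5)))
rect(m,.010,"storage")
box=(uu>85)&(uu<220)&(vv>165)&(vv<230)
z=P[...,2]; print("table z",np.median(z[260:300,150:250]),"rackz",np.median(z[188:210,110:200]))
m=box&(z>.007)
rect(cv2.morphologyEx(m.astype(np.uint8),cv2.MORPH_OPEN,np.ones((3,3))),.012,"view depth")
g=T["p"].astype(int).sum(2); 
m=box&(hsv[...,1]<30); rect(cv2.morphologyEx(m.astype(np.uint8),cv2.MORPH_OPEN,np.ones((3,3))),.015,"view col")
print(hsv[280,200],hsv[191,112],hsv[183,100])
E
```

```text
storage ((551.4340209960938, -210.87841796875), (247.016357421875, 63.77362823486328), 74.06161499023438)
table z -0.0016670297754090688 rackz 0.010424957009977035
view depth ((555.9126586914062, 183.41427612304688), (248.8975067138672, 65.65543365478516), 79.60115814208984)
view col ((558.3027954101562, 181.0532989501953), (139.06884765625, 290.9642333984375), 1.4453575611114502)
[ 45  25 122] [105   7  73] [38 11 90]
```

View pics/c1.png

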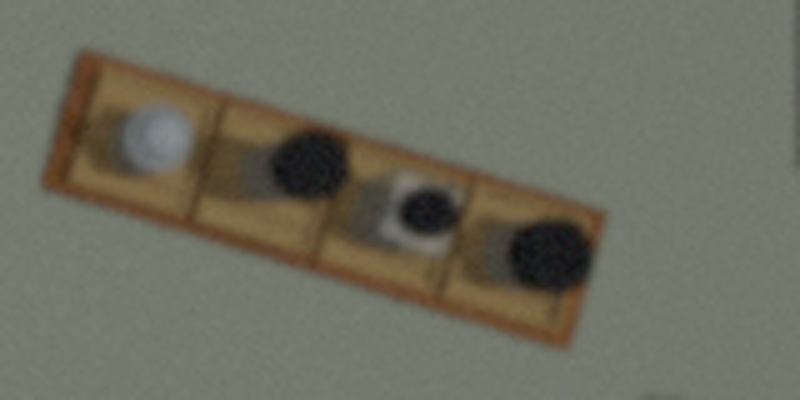

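View pics/c2.png

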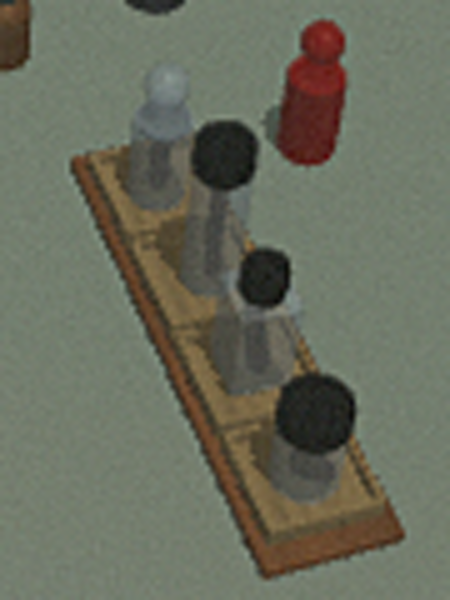

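The crops confirm the order. From the robot's left it is ball, tall, square, short, so the viewing rack gets short +87, square +29, tall −29 and ball −87. The red jar is off the rack. Next I'll measure the jar positions.

```bash
cat > m.py <<'E'
from h import *
T=np.load("top0.npz");S=np.load("side0.npz")
def blob(img,c,r,dark=True,thr=55):
    v=cv2.cvtColor(img,cv2.COLOR_RGB2GRAY); y,x=np.mgrid[:384,:512]
    m=((v<thr) if dark else (v>thr))&(np.hypot(x-c[0],y-c[1])<r)
    n,l,s,ce=cv2.connectedComponentsWithStats(m.astype(np.uint8)); k=1+np.argmax(s[1:,4]); return ce[k],s[k,4]
rack=np.array([.5514,-.2109]);a=np.deg2rad(74.06);ey=np.array([np.cos(a),np.sin(a)]);ex=np.array([ey[1],-ey[0]])
# cap-centre heights (mid cap)
top={"tall":((327,198),.100),"square":((350.5,207),.080),"short":((375,216),.060)}
side={"tall":((300,211),.096),"square":((308,236),.076),"short":((318,262.5),.057)}
for n in top:
    for cam,D,I in(("top",top,T),("side",side,S)):
        ce,ar=blob(I["p"],D[n][0],13,thr=45); w=onplane(cam,ce,D[n][1])[0,:2]
        print(n,cam,ce.round(1),ar,w.round(4),"rack x,y",((w-rack)@ex).round(4),((w-rack)@ey).round(4))
for cam,I,c in(("top",T,(296.4,192.5)),("side",S,(288.2,197))):
    w=onplane(cam,c,.085)[0,:2]; print("ball",cam,w.round(4),((w-rack)@ex).round(4),((w-rack)@ey).round(4))
    ce=c
# square glass top outline in top view
x0=T["p"][197:216,338:362]; cv2.imwrite("pics/sq.png",cv2.resize(x0,(720,570),interpolation=cv2.INTER_CUBIC)[:,:,::-1])
# rack check in side: corners at z=.008
for cam in("top","side"):
  print(cam,proj(cam,[np.r_[rack+sx*.033*ex+sy*.125*ey,.008] for sx in(-1,1) for sy in(-1,1)]).round(1).tolist())
v=np.array([.5559,.1834]);a=np.deg2rad(79.6);fy=np.array([np.cos(a),np.sin(a)]);fx=np.array([fy[1],-fy[0]])
o=[]
for cam,I in(("top",T),("side",S)):
    im=cv2.resize(I["p"],None,fx=4,fy=4,interpolation=cv2.INTER_CUBIC).copy()
    for R,X,Y,z in((rack,ex,ey,.008),(v,fx,fy,.012)):
        q=proj(cam,[np.r_[R+sx*.033*X+sy*.125*Y,z] for sx,sy in((-1,-1),(-1,1),(1,1),(1,-1))])
        cv2.polylines(im,[((q+.5)*4-.5).round().astype(int)],True,(255,0,0),1)
    o.append(im)
t,s=o
pic=np.zeros((600,800,3),np.uint8)
pic[:240,:540]=t[680:920,360:900]; pic[240:480,:480]=t[690:930,1080:1560]
pic[0:260,540:]=s[490:750,750:1010]; pic[260:600,500:800]=s[830:1170,1060:1360]
cv2.imwrite("pics/ov.png",pic[:,:,::-1])
E
python3 m.py
```

```text
tall top [326.5 197.6] 156 [ 0.5624 -0.1835] rack x,y 0.0031 0.0294
tall side [299.5 210.7] 135 [ 0.5628 -0.1877] rack x,y 0.0046 0.0255
square top [350.4 207.2] 64 [ 0.545  -0.2373] rack x,y 0.0011 -0.0271
square side [307.5 235.1] 93 [ 0.5457 -0.2405] rack x,y 0.0027 -0.03
short top [374.4 215.9] 179 [ 0.5284 -0.2943] rack x,y 0.0007 -0.0865
short side [317.6 262.4] 191 [ 0.5283 -0.299 ] rack x,y 0.002 -0.0911
ball top [ 0.5721 -0.1255] -0.0035 0.0878
ball side [ 0.5749 -0.1313] 0.0007 0.083
top [[378.3, 235.2], [271.8, 202.2], [386.3, 207.1], [280.4, 174.2]]
side [[306.3, 293.0], [267.3, 210.1], [334.7, 285.1], [291.9, 204.6]]
```

View pics/ov.png

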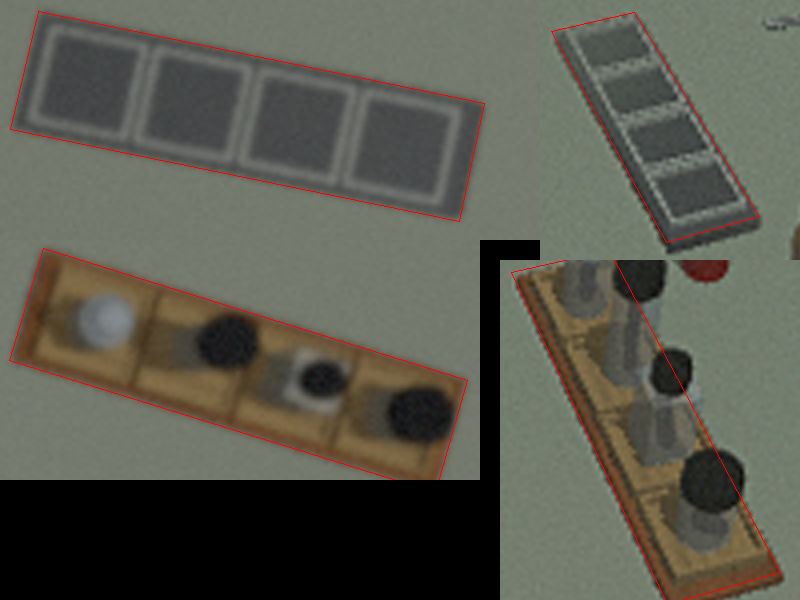

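View pics/sq.png

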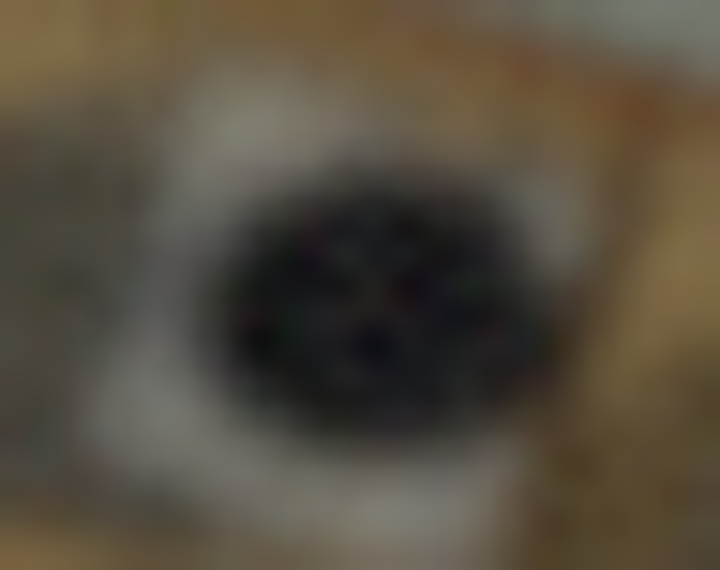

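Overlays fit both racks; square's faces are nearly aligned with the rack. I'll write a small delta helper and start with the turn.

```bash
cat > go.py <<'E'
# usage: go.py rack(s/v) x y z(tcp)   -> tool-frame delta, assuming yaw fixed first
import sys,numpy as np
from bench import readout
s=readout.sense();R=s["tool_rot"]
C={"s":(np.array([.5514,-.2109]),74.06),"v":(np.array([.5559,.1834]),79.6)}
c,a=C[sys.argv[1]];x,y,z=map(float,sys.argv[2:5]);a=np.deg2rad(a)
ey=np.array([np.cos(a),np.sin(a)]);ex=np.array([ey[1],-ey[0]])
t=np.r_[c+x*ex+y*ey,z]
want=np.array([np.r_[ey,0],np.r_[ex,0],[0,0,-1]]).T
from scipy.spatial.transform import Rotation as Ro
print("t",round(s["clock"],2),"ee",s["ee_pos"].round(4),"F",s["wrist_force"].round(1),"w",s["gripper_width"].round(4))
print("turn deg",np.rad2deg(Ro.from_matrix(R.T@want).as_rotvec()).round(2),"shift(after turn)",(want.T@(t-s["ee_pos"])).round(4))
E
python3 -m jog '[[0,0,6.74,0,0,0,1],[0,0,6.74,0,0,0,1],[0,0,6.74,0,0,0,1],[0,0,6.74,0,0,0,1],[0,0,6.74,0,0,0,1],[0,0,6.74,0,0,0,1],[0,0,6.74,0,0,0,1],[0,0,6.74,0,0,0,1],[0,0,6.74,0,0,0,1],[0,0,6.74,0,0,0,1],[0,0,6.74,0,0,0,1],[0,0,6.74,0,0,0,1],[0,0,6.74,0,0,0,1],[0,0,0,0,0,0,1]]' 30
python3 go.py s .0013 -.089 .15
```

```text
clock: 1.27
ee_pos: [0.1722, 0.522, 0.2418]
tool_rot: [[0.276, 0.961, -0.0], [0.961, -0.276, -0.001], [-0.001, -0.0, -1.0]]
wrist_force: [-0.4, 0.2, -0.5]
gripper_width: 0.0852Traceback (most recent call last):
  File "go.py", line 11, in <module>
    print("t",round(s["clock"],2),"ee",s["ee_pos"].round(4),"F",s["wrist_force"].round(1),"w",s["gripper_width"].round(4))
                                                                                              ^^^^^^^^^^^^^^^^^^^^^^^^
AttributeError: 'float' object has no attribute 'round'
```

```bash
sed -i 's/s\["gripper_width"\].round(4)/round(s["gripper_width"],4)/' go.py
python3 -m jog '[[0,0,0,-0.03,0.0247,0,1],[0,0,0,-0.03,0.0247,0,1],[0,0,0,-0.03,0.0247,0,1],[0,0,0,-0.03,0.0247,0,1],[0,0,0,-0.03,0.0247,0,1],[0,0,0,-0.03,0.0247,0,1],[0,0,0,-0.03,0.0247,0,1],[0,0,0,-0.03,0.0247,0,1],[0,0,0,-0.03,0.0247,0,1],[0,0,0,-0.03,0.0247,0,1],[0,0,0,-0.03,0.0247,0,1],[0,0,0,-0.03,0.0247,0,1],[0,0,0,-0.03,0.0247,0,1],[0,0,0,-0.03,0.0247,0,1],[0,0,0,-0.03,0.0247,0,1],[0,0,0,-0.03,0.0247,0,1],[0,0,0,-0.03,0.0247,0,1],[0,0,0,-0.03,0.0247,0,1],[0,0,0,-0.03,0.0247,0,1],[0,0,0,-0.03,0.0247,0,1]]' >/dev/null
python3 go.py s .0013 -.089 .15
```

```text
t 2.93 ee [ 0.4835 -0.1919  0.242 ] F [ 0.5 -0.3  0.2] w 0.0854
turn deg [-0.01 -0.02  0.21] shift(after turn) [-0.0886  0.0718  0.092 ]
```

```bash

python3 -m jog '[[0,0,0.2,-0.0222,0.018,0.012,1],[0,0,0,-0.0222,0.018,0.02,1],[0,0,0,-0.0222,0.018,0.03,1],[0,0,0,-0.022,0.0178,0.03,1],[0,0,0,0,0,0,0.9],[0,0,0,0,0,0,0.9]]' >/dev/null
python3 go.py s .0013 -.089 .040
python3 - <<'E'
from h import *
p,d=imaging.camera("side");cv2.imwrite("pics/s1.png",cv2.resize(p[150:330,200:400],(800,720))[60:660,:,::-1])
E
```

```text
t 3.43 ee [ 0.5262 -0.2949  0.1469] F [ 0.3  0.1 -0.6] w 0.077
turn deg [-0.34 -0.14 -0.11] shift(after turn) [-0.0013  0.0025  0.1069]
```

View pics/s1.png

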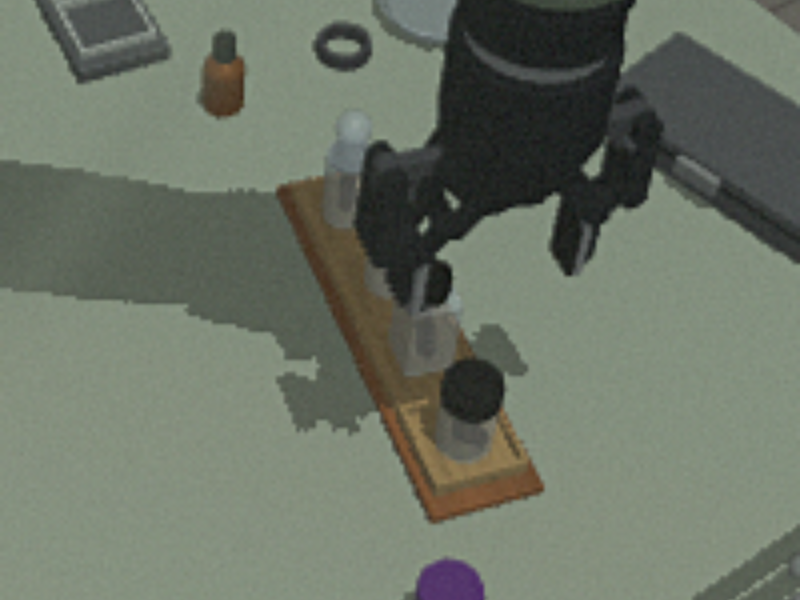

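The fingers straddle the short jar (cap at about (472,390) in the crop), so I'll descend and grip.

```bash

python3 -m jog '[[0,0,0,-0.001,0.002,0.02,0.9],[0,0,0,0,0,0.02,0.9],[0,0,0,0,0,0.02,0.9],[0,0,0,0,0,0.018,0.9],[0,0,0,0,0,0.016,0.9],[0,0,0,0,0,0.012,0.8],[0,0,0,0,0,0,0.6],[0,0,0,0,0,0,0.4],[0,0,0,0,0,0,0.2],[0,0,0,0,0,0,0.2],[0,0,0,0,0,0,0.2],[0,0,0,0,0,0,0.2]]' 30
python3 go.py s .0013 -.089 .040
```

```text
clock: 4.48
ee_pos: [0.5303, -0.2969, 0.046]
tool_rot: [[0.277, 0.961, 0.002], [0.961, -0.277, -0.001], [-0.0, 0.002, -1.0]]
wrist_force: [-0.6, 2.7, 7.4]
gripper_width: 0.0323
t 4.48 ee [ 0.5303 -0.2969  0.046 ] F [-0.6  2.7  7.4] w 0.0323
turn deg [ 0.13  0.02 -0.13] shift(after turn) [-0.0005 -0.0021  0.006 ]
```

```bash

python3 -m jog '[[0,0,0,0,0,-0.005,0],[0,0,0,0,0,-0.01,0],[0,0,0,0,0,-0.02,0],[0,0,0,0,0,-0.025,0],[0,0,0,0,0,-0.025,0],[0,0,0,0,0,-0.025,0],[0,0,0,0,0,-0.015,0],[0,0,0,0,0,-0.005,0],[0,0,-5.5,0,0,0,0],[0,0,0,0,0,0,0],[0,0,0,0,0,0,0]]' 30
python3 go.py v 0 .087 .070
python3 - <<'E'
from h import *
p,d=imaging.camera("side");cv2.imwrite("pics/s2.png",cv2.resize(p[110:310,200:400],(600,600))[:,:,::-1])
E
```

```text
clock: 5.4
ee_pos: [0.5291, -0.2963, 0.1738]
tool_rot: [[0.186, 0.983, -0.001], [0.983, -0.186, 0.001], [0.0, -0.001, -1.0]]
wrist_force: [-0.7, -0.4, -1.7]
gripper_width: 0.0319
t 5.4 ee [ 0.5291 -0.2963  0.1738] F [-0.7 -0.4 -1.7] w 0.0319
turn deg [-0.05 -0.02 -0.31] shift(after turn) [ 0.5636 -0.0602  0.1038]
```

View pics/s2.png

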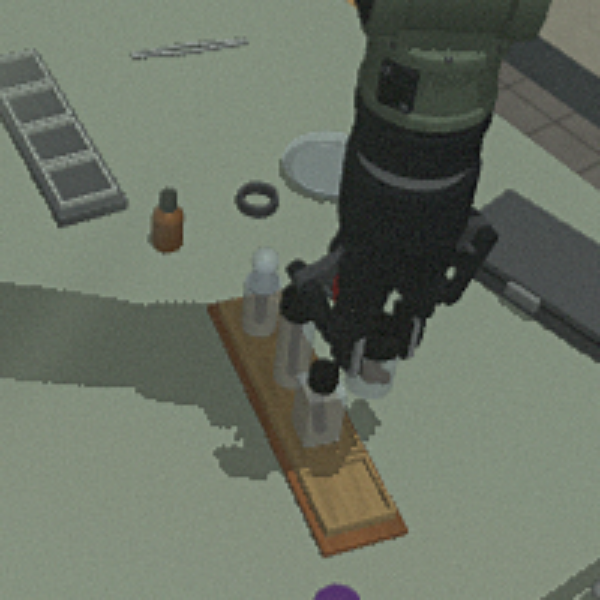

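```bash

python3 -m jog '[[0,0,-0.3,0.015,0,0,0],[0,0,0,0.028,-0.004,0,0],[0,0,0,0.0376,-0.004,0,0],[0,0,0,0.0376,-0.004,0,0],[0,0,0,0.0376,-0.004,0,0],[0,0,0,0.0376,-0.004,0,0],[0,0,0,0.0376,-0.004,0,0],[0,0,0,0.0376,-0.004,0,0],[0,0,0,0.0376,-0.004,0,0],[0,0,0,0.0376,-0.004,0,0],[0,0,0,0.0376,-0.004,0,0],[0,0,0,0.0376,-0.004,0,0],[0,0,0,0.0376,-0.004,0,0],[0,0,0,0.0376,-0.004,0,0],[0,0,0,0.0376,-0.004,0,0],[0,0,0,0.022,-0.004,0,0],[0,0,0,0.01,0,0,0],[0,0,0,0,0,0.01,0],[0,0,0,0,0,0.02,0],[0,0,0,0,0,0.02,0]]' 30 >/dev/null
python3 -m jog '[[0,0,0,0,0,0.015,0],[0,0,0,0,0,0.01,0],[0,0,0,0,0,0,0],[0,0,0,0,0,0,0]]' >/dev/null
python3 go.py v 0 .087 .046
python3 - <<'E'
from h import *
o=np.zeros((600,800,3),np.uint8)
p,d=imaging.camera("side");o[:,:400]=cv2.resize(p[80:230,150:250],(400,600))
p,d=imaging.camera("top");o[:,400:]=cv2.resize(p[140:290,70:170],(400,600))
cv2.imwrite("pics/s3.png",o[:,:,::-1])
E
```

```text
t 7.45 ee [0.5707 0.2678 0.0987] F [-0.5  0.1 -0.9] w 0.0322
turn deg [-0.08  0.06  0.03] shift(after turn) [0.0013 0.0006 0.0527]
```

View pics/s3.png

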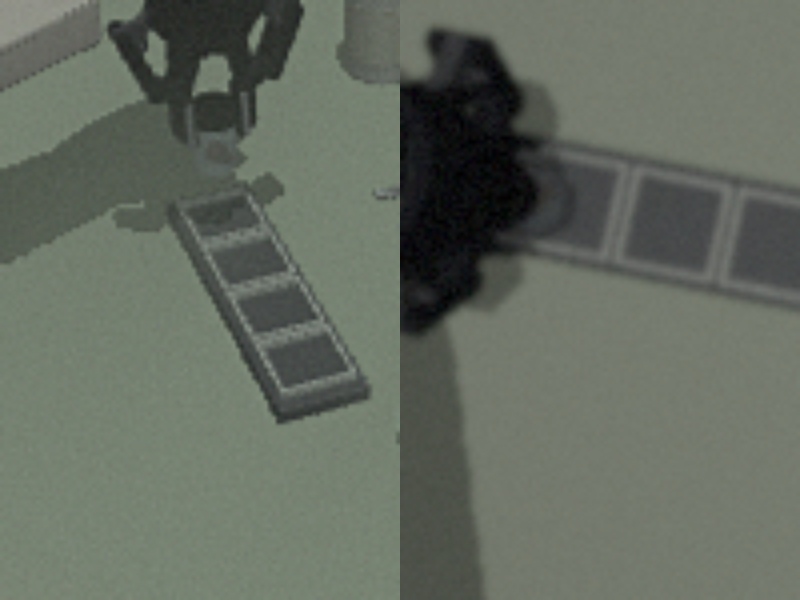

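```bash

python3 -m jog '[[0,0,0,0.001,0,0.015,0],[0,0,0,0,0,0.015,0],[0,0,0,0,0,0.01,0],[0,0,0,0,0,0.006,0],[0,0,0,0,0,0.003,0],[0,0,0,0,0,0.001,0],[0,0,0,0,0,0,0],[0,0,0,0,0,0,0]]' >/dev/null
python3 go.py v 0 .087 .046
python3 -m jog '[[0,0,0,0,0,0.001,0],[0,0,0,0,0,0.001,0],[0,0,0,0,0,0,0]]' >/dev/null
python3 go.py v 0 .087 .046
```

```text
t 8.22 ee [0.5719 0.2701 0.05  ] F [ 0.1 -0.4 -0.8] w 0.0319
turn deg [ 0.06 -0.03  0.11] shift(after turn) [-0.0012 -0.0001  0.004 ]
t 8.47 ee [0.5714 0.2699 0.0474] F [-0.2 -0.2  0.1] w 0.0317
turn deg [ 0.01 -0.01  0.11] shift(after turn) [-0.0009  0.0004  0.0014]
```

```bash

python3 -m jog '[[0,0,0,0,0,0.001,0],[0,0,0,0,0,0.001,0],[0,0,0,0,0,0,0]]' >/dev/null
python3 go.py v 0 .087 .046
python3 -m jog '[[0,0,0,0,0,0.001,0],[0,0,0,0,0,0,0],[0,0,0,0,0,0,0]]' >/dev/null
python3 go.py v 0 .087 .046
```

```text
t 8.72 ee [0.5715 0.2701 0.046 ] F [-1.2 -0.4  5.2] w 0.0321
turn deg [ 0.03 -0.02  0.12] shift(after turn) [-0.0011  0.0003  0.    ]
t 8.97 ee [0.5716 0.2702 0.046 ] F [-3.2 -0.6  9.5] w 0.0319
turn deg [ 0.05 -0.04  0.13] shift(after turn) [-0.0012  0.0003 -0.    ]
```

Contact came at the predicted height. I'll release, rise and look.

```bash

python3 -m jog '[[0,0,0,0,0,-0.001,0.4],[0,0,0,0,0,0,0.5],[0,0,0,0,0,0,0.8],[0,0,0,0,0,0,0.8],[0,0,0,0,0,-0.01,0.8],[0,0,0,0,0,-0.025,0.8],[0,0,0,0,0,-0.035,0.8],[0,0,0,0,0,-0.04,0.8],[0,0,5.5,0,0,-0.02,0.8],[0,0,0,-0.03,0,0,0.8],[0,0,0,-0.038,0,0,0.8],[0,0,0,-0.038,0,0,0.8],[0,0,0,-0.038,0,0,0.8],[0,0,0,-0.038,0,0,0.8],[0,0,0,0,0,0,0.8]]' 30
python3 go.py s .0019 -.0285 .14
python3 - <<'E'
from h import *
o=np.zeros((600,800,3),np.uint8)
p,d=imaging.camera("side");o[:,:400]=cv2.resize(p[80:230,150:250],(400,600))
p,d=imaging.camera("top");o[:,400:]=cv2.resize(p[140:290,70:170],(400,600))
np.savez("n1.npz",p=p)
cv2.imwrite("pics/s4.png",o[:,:,::-1])
E
```

```text
clock: 10.22
ee_pos: [0.5199, 0.0897, 0.1758]
tool_rot: [[0.278, 0.961, -0.002], [0.961, -0.278, -0.003], [-0.003, -0.001, -1.0]]
wrist_force: [0.8, -0.2, 0.1]
gripper_width: 0.0681
t 10.22 ee [0.5199 0.0897 0.1758] F [ 0.8 -0.2  0.1] w 0.0681
turn deg [-0.04  0.18 -0.2 ] shift(after turn) [-0.3088  0.1148  0.0358]
```

View pics/s4.png

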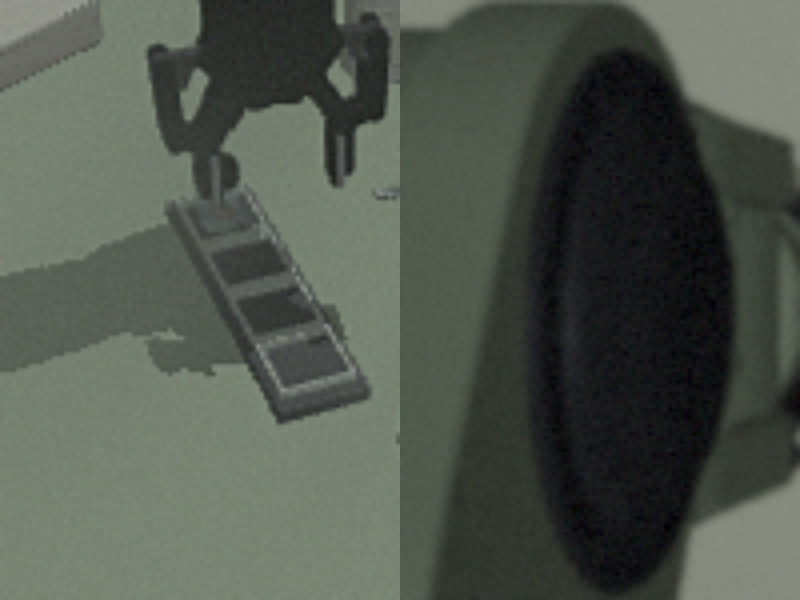

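```bash

python3 -m jog '[[0,0,0,-0.0343,0.01275,0,0.9],[0,0,0,-0.0343,0.01275,0,0.9],[0,0,0,-0.0343,0.01275,0,0.9],[0,0,0,-0.0343,0.01275,0,0.9],[0,0,0,-0.0343,0.01275,0,0.9],[0,0,0,-0.0343,0.01275,0,0.9],[0,0,0,-0.0343,0.01275,0,0.9],[0,0,0,-0.0343,0.01275,0,0.9],[0,0,0,-0.0343,0.01275,0,0.9],[0,0,0,0,0,0.02,0.9],[0,0,0,0,0,0.01,0.9],[0,0,0,0,0,0,0.9]]' >/dev/null
python3 go.py s .0019 -.0285 .047
python3 - <<'E'
from m import *
for cam,c,z in(("top",None,.060),("side",(203,126),.057)):
    p,d=imaging.camera(cam)
    c=c or proj("top",np.r_[v+.087*fy,.06])[0]
    ce,ar=blob(p,c,9,thr=42); w=onplane(cam,ce,z)[0,:2]-v; print(cam,ce,ar,"short in v",w@fx,w@fy)
E
```

```text
t 11.32 ee [ 0.5471 -0.2316  0.1425] F [-1.3  0.3  0.5] w 0.0772
turn deg [-0.29 -0.11  0.21] shift(after turn) [-0.0075  0.0003  0.0955]
tall top [326.5 197.6] 156 [ 0.5624 -0.1835] rack x,y 0.0031 0.0294
tall side [299.5 210.7] 135 [ 0.5628 -0.1877] rack x,y 0.0046 0.0255
square top [350.4 207.2] 64 [ 0.545  -0.2373] rack x,y 0.0011 -0.0271
square side [307.5 235.1] 93 [ 0.5457 -0.2405] rack x,y 0.0027 -0.03
short top [374.4 215.9] 179 [ 0.5284 -0.2943] rack x,y 0.0007 -0.0865
short side [317.6 262.4] 191 [ 0.5283 -0.299 ] rack x,y 0.002 -0.0911
ball top [ 0.5721 -0.1255] -0.0035 0.0878
ball side [ 0.5749 -0.1313] 0.0007 0.083
top [[378.3, 235.2], [271.8, 202.2], [386.3, 207.1], [280.4, 174.2]]
side [[306.3, 293.0], [267.3, 210.1], [334.7, 285.1], [291.9, 204.6]]
top [104.76595745 190.20744681] 188 short in v -0.001959907733455406 0.0852329936882148Traceback (most recent call last):
  File "<stdin>", line 5, in <module>
  File "m.py", line 6, in blob
    n,l,s,ce=cv2.connectedComponentsWithStats(m.astype(np.uint8)); k=1+np.argmax(s[1:,4]); return ce[k],s[k,4]
                                                                       ~~~~~~~~~^^^^^^^^^
    return _wrapfunc(a, 'argmax', axis=axis, out=out, **kwds)
    return bound(*args, **kwds)
ValueError: attempt to get argmax of an empty sequence
```

Short jar sits at (−2, 85) mm in the viewing rack against a target of (0, 87), so it's good. Next is the square jar.

```bash

python3 -m jog '[[0,0,0.2,-0.0065,0,0.005,0.9],[0,0,0,0,0,0.02,0.9],[0,0,0,0,0,0.02,0.9],[0,0,0,0,0,0.02,0.9],[0,0,0,0,0,0.018,0.9],[0,0,0,0,0,0.01,0.9],[0,0,0,0,0,0.002,0.8],[0,0,0,0,0,0,0.6],[0,0,0,0,0,0,0.4],[0,0,0,0,0,0,0.2],[0,0,0,0,0,0,0.2],[0,0,0,0,0,0,0.2],[0,0,0,0,0,0,0.2]]' 30 >/dev/null
python3 go.py s .0019 -.0285 .047
python3 -m jog '[[0,0,0,0,0,-0.005,0],[0,0,0,0,0,-0.01,0],[0,0,0,0,0,-0.02,0],[0,0,0,0,0,-0.025,0],[0,0,0,0,0,-0.025,0],[0,0,0,0,0,-0.025,0],[0,0,0,0,0,-0.015,0],[0,0,0,0,0,-0.005,0],[0,0,-5.5,0,0,0,0],[0,0,0,0,0,0,0],[0,0,0,0,0,0,0]]' 30
python3 go.py v 0.001 .029 .070
```

```text
t 12.5 ee [ 0.5475 -0.2403  0.0517] F [-1.1  1.3  5.8] w 0.0297
turn deg [ 0.14  0.03 -0.05] shift(after turn) [ 0.0008 -0.0024  0.0047]
clock: 13.42
ee_pos: [0.546, -0.2395, 0.1797]
tool_rot: [[0.184, 0.983, -0.001], [0.983, -0.184, 0.001], [0.0, -0.001, -1.0]]
wrist_force: [-0.3, 0.2, -0.6]
gripper_width: 0.0293
t 13.42 ee [ 0.546  -0.2395  0.1797] F [-0.3  0.2 -0.6] w 0.0293
turn deg [-0.07 -0.02 -0.21] shift(after turn) [ 0.4467 -0.0656  0.1097]
```

```bash

python3 -m jog '[[0,0,-0.2,0.012,0,0,0],[0,0,0,0.025,-0.0055,0,0],[0,0,0,0.0376,-0.0055,0,0],[0,0,0,0.0376,-0.0055,0,0],[0,0,0,0.0376,-0.0055,0,0],[0,0,0,0.0376,-0.0055,0,0],[0,0,0,0.0376,-0.0055,0,0],[0,0,0,0.0376,-0.0055,0,0],[0,0,0,0.0376,-0.0055,0,0],[0,0,0,0.0376,-0.0055,0,0],[0,0,0,0.0376,-0.0055,0,0],[0,0,0,0.0376,-0.0055,0,0],[0,0,0,0.022,-0.0055,0,0],[0,0,0,0.012,0,0,0],[0,0,0,0,0,0.01,0],[0,0,0,0,0,0.02,0],[0,0,0,0,0,0.025,0],[0,0,0,0,0,0.025,0],[0,0,0,0,0,0.01,0],[0,0,0,0,0,0,0]]' 30 >/dev/null
python3 go.py v 0.001 .029 .0517
```

```text
t 15.08 ee [0.5588 0.2098 0.0868] F [-0.5 -0.6  0.4] w 0.0294
turn deg [-0.35  0.18 -0.01] shift(after turn) [0.0025 0.0029 0.0351]
```

```bash

python3 -m jog '[[0,0,0,0.001,0.001,0.014,0],[0,0,0,0,0,0.01,0],[0,0,0,0,0,0.005,0],[0,0,0,0,0,0.002,0],[0,0,0,0,0,0,0]]' >/dev/null
python3 go.py v 0.001 .029 .0517
python3 -m jog '[[0,0,0,0,0,0.001,0],[0,0,0,0,0,0.001,0],[0,0,0,0,0,0.001,0],[0,0,0,0,0,0,0]]' >/dev/null
python3 go.py v 0.001 .029 .0517
```

```text
t 15.5 ee [0.5625 0.2124 0.0593] F [-0.5  0.3 -0.7] w 0.0297
turn deg [-0.02  0.01  0.09] shift(after turn) [-0.0007 -0.0003  0.0076]
t 15.83 ee [0.5627 0.2127 0.0565] F [-0.2 -0.2 -0.5] w 0.0296
turn deg [ 0.02 -0.01  0.12] shift(after turn) [-0.0011 -0.0004  0.0048]
```

```bash

python3 -m jog '[[0,0,0,-0.001,0,0.0015,0],[0,0,0,0,0,0.0015,0],[0,0,0,0,0,0.001,0],[0,0,0,0,0,0.001,0],[0,0,0,0,0,0,0]]' >/dev/null
python3 go.py v 0.001 .029 .0517
python3 -m jog '[[0,0,0,0,0,0.001,0],[0,0,0,0,0,0,0],[0,0,0,0,0,0,0]]' >/dev/null
python3 go.py v 0.001 .029 .0517
```

```text
t 16.25 ee [0.5623 0.2116 0.0517] F [-2.5  0.8  3.9] w 0.0295
turn deg [0.   0.01 0.12] shift(after turn) [ 0.0001 -0.0002  0.    ]
t 16.5 ee [0.5623 0.2116 0.0517] F [-4.3 -0.7 10.9] w 0.0295
turn deg [0.02 0.   0.12] shift(after turn) [ 0.0001 -0.0002  0.    ]
```

```bash

python3 -m jog '[[0,0,0,0,0,-0.001,0.4],[0,0,0,0,0,0,0.5],[0,0,0,0,0,0,0.8],[0,0,0,0,0,0,0.8],[0,0,0,0,0,-0.01,0.8],[0,0,0,0,0,-0.025,0.8],[0,0,0,0,0,-0.035,0.8],[0,0,0,0,0,-0.04,0.8],[0,0,5.5,0,0,-0.015,0.8],[0,0,0,-0.03,0,0,0.8],[0,0,0,-0.038,0.0,0,0.8],[0,0,0,-0.038,0.01,0,0.8],[0,0,0,-0.038,0.01,0,0.8],[0,0,0,-0.038,0.01,0,0.8],[0,0,0,-0.038,0.01,0,0.8],[0,0,0,0,0,0,0.8]]' 30 >/dev/null
python3 go.py s -.001 .085 .14
```

```text
t 17.83 ee [ 0.5413 -0.0172  0.1771] F [0.  1.5 0.6] w 0.0687
turn deg [ 0.11  0.16 -0.29] shift(after turn) [-0.0985  0.0619  0.0371]
```

```bash

python3 -m jog '[[0,0,-0.3,-0.033,0.0206,0,0.8],[0,0,0,-0.033,0.0206,0,0.8],[0,0,0,-0.0325,0.0206,0,0.8],[0,0,0,0,0,0.02,0.8],[0,0,0,0,0,0.017,0.8],[0,0,0,0,0,0,0.8],[0,0,0,0,0,0,0.8]]' >/dev/null
python3 go.py s -.001 .085 .043
python3 - <<'E'
from h import *
o=np.zeros((600,800,3),np.uint8)
p,d=imaging.camera("side");o[:,:400]=cv2.resize(p[130:280,240:340],(400,600))
p,d=imaging.camera("top");o[:,400:]=cv2.resize(p[150:225,80:130],(400,600))
cv2.imwrite("pics/s5.png",o[:,:,::-1])
E
```

```text
t 18.42 ee [ 0.5733 -0.1219  0.1389] F [-0.2  0.3  0.4] w 0.0681
turn deg [-0.14 -0.02  0.46] shift(after turn) [-0.0066  0.0024  0.0959]
```

View pics/s5.png

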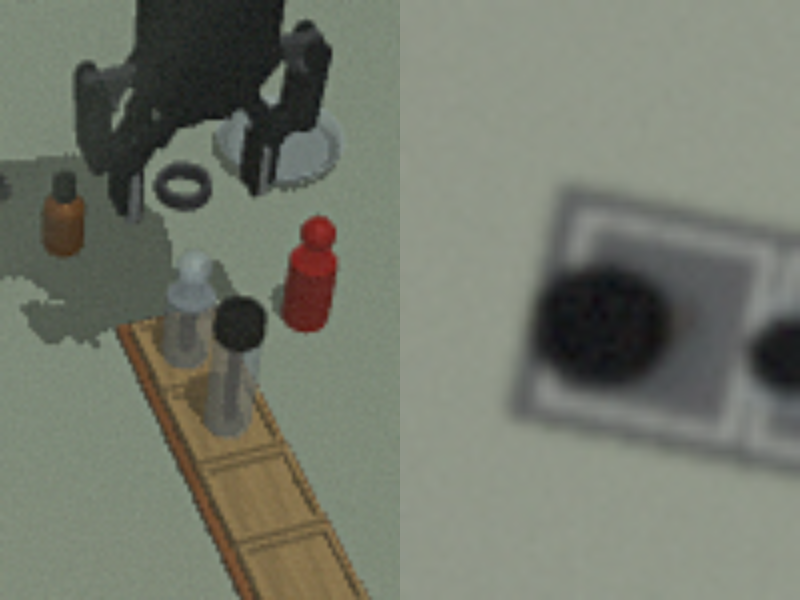

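The fingers are over the clear ball jar (190,310 in the crop) and the red look-alike (310,275) is clear to the right. Descending.

```bash

python3 -m jog '[[0,0,0.4,-0.006,0.001,0.005,0.75],[0,0,0,0,0,0.02,0.75],[0,0,0,0,0,0.02,0.75],[0,0,0,0,0,0.02,0.75],[0,0,0,0,0,0.018,0.75],[0,0,0,0,0,0.01,0.75],[0,0,0,0,0,0.003,0.7],[0,0,0,0,0,0,0.6],[0,0,0,0,0,0,0.4],[0,0,0,0,0,0,0.2],[0,0,0,0,0,0,0.2],[0,0,0,0,0,0,0.2],[0,0,0,0,0,0,0.2]]' 30 >/dev/null
python3 go.py s -.001 .085 .043
python3 -m jog '[[0,0,0,0,0,-0.005,0],[0,0,0,0,0,-0.01,0],[0,0,0,0,0,-0.02,0],[0,0,0,0,0,-0.025,0],[0,0,0,0,0,-0.025,0],[0,0,0,0,0,-0.025,0],[0,0,0,0,0,-0.015,0],[0,0,0,0,0,-0.005,0],[0,0,-5.5,0,0,0,0],[0,0,0,0,0,0,0],[0,0,0,0,0,0,0]]' 30 >/dev/null
python3 go.py v 0.001 -.087 .070
```

```text
t 19.6 ee [ 0.5745 -0.1288  0.0446] F [-0.5 -0.1  6.6] w 0.0292
turn deg [0.15 0.01 0.06] shift(after turn) [-0.0003 -0.0007  0.0016]
t 20.52 ee [ 0.5728 -0.1282  0.1727] F [ 0.5  0.5 -1.1] w 0.029
turn deg [-0.08 -0.01 -0.11] shift(after turn) [ 0.2165 -0.0719  0.1027]
```

```bash

python3 -m jog '[[0,0,-0.1,0.012,0,0,0],[0,0,0,0.025,-0.01,0,0],[0,0,0,0.035,-0.0125,0,0],[0,0,0,0.035,-0.0125,0,0],[0,0,0,0.035,-0.0125,0,0],[0,0,0,0.035,-0.0125,0,0],[0,0,0,0.025,-0.01,0,0],[0,0,0,0.0145,-0.002,0,0],[0,0,0,0,0,0.01,0],[0,0,0,0,0,0.02,0],[0,0,0,0,0,0.025,0],[0,0,0,0,0,0.025,0],[0,0,0,0,0,0.018,0],[0,0,0,0,0,0.01,0],[0,0,0,0,0,0.005,0],[0,0,0,0,0,0,0]]' 30 >/dev/null
python3 go.py v 0.001 -.087 .0446
```

```text
t 21.85 ee [0.5405 0.0972 0.0591] F [-0.4 -0.2 -1. ] w 0.029
turn deg [-0.13  0.03  0.07] shift(after turn) [0.0006 0.0006 0.0145]
```

```bash

python3 -m jog '[[0,0,0,0,0,0.006,0],[0,0,0,0,0,0.003,0],[0,0,0,0,0,0.0015,0],[0,0,0,0,0,0.001,0],[0,0,0,0,0,0,0],[0,0,0,0,0,0,0]]' >/dev/null
python3 go.py v 0.001 -.087 .0446
python3 -m jog '[[0,0,0,0,0,0.001,0],[0,0,0,0,0,0.001,0],[0,0,0,0,0,0,0],[0,0,0,0,0,0,0]]' >/dev/null
python3 go.py v 0.001 -.087 .0446
```

```text
t 22.35 ee [0.5415 0.0974 0.0491] F [ 0.5 -0.6 -0.8] w 0.0292
turn deg [ 0.03 -0.01  0.11] shift(after turn) [ 0.0001 -0.0004  0.0045]
t 22.68 ee [0.5413 0.0974 0.0468] F [ 0.5 -0.6 -0.7] w 0.029
turn deg [-0.01  0.    0.11] shift(after turn) [ 0.0002 -0.0001  0.0022]
```

```bash

python3 -m jog '[[0,0,0,0,0,0.001,0],[0,0,0,0,0,0.001,0],[0,0,0,0,0,0.001,0],[0,0,0,0,0,0,0],[0,0,0,0,0,0,0]]' >/dev/null
python3 go.py v 0.001 -.087 .0446

```

```text
t 23.1 ee [0.5415 0.0975 0.0446] F [-3.1  0.3  7.3] w 0.0293
turn deg [ 0.03 -0.    0.12] shift(after turn) [ 0.0001 -0.0003  0.    ]
```

```bash

python3 -m jog '[[0,0,0,0,0,-0.001,0.4],[0,0,0,0,0,0,0.5],[0,0,0,0,0,0,0.8],[0,0,0,0,0,0,0.8],[0,0,0,0,0,-0.01,0.8],[0,0,0,0,0,-0.025,0.8],[0,0,0,0,0,-0.035,0.8],[0,0,0,0,0,-0.04,0.8],[0,0,5.5,0,0,-0.02,0.8],[0,0,0,-0.03,0.005,0,0.8],[0,0,0,-0.036,0.01,0,0.8],[0,0,0,-0.036,0.01,0,0.8],[0,0,0,-0.036,0.01,0,0.8],[0,0,0,-0.036,0.01,0,0.8],[0,0,0,-0.036,0.01,0,0.8],[0,0,0,0,0,0,0.8]]' 30 >/dev/null
python3 go.py s .0038 .0275 .059
```

```text
t 24.43 ee [ 0.5376 -0.1259  0.1757] F [1.5 0.4 0.4] w 0.0683
turn deg [ 0.15  0.17 -0.25] shift(after turn) [-0.0504  0.0404  0.1167]
```

```bash

python3 -m jog '[[0,0,-0.2,-0.025,0.02,0,0.85],[0,0,0,-0.0254,0.02,0,0.85],[0,0,0,0,0,0,0.85],[0,0,0,0,0,0,0.85]]' >/dev/null
python3 go.py s .0038 .0275 .059
```

```text
t 24.77 ee [ 0.5624 -0.18    0.1751] F [-0.1  0.6 -0.6] w 0.0721
turn deg [ 0.03 -0.01  0.23] shift(after turn) [-0.0052  0.0017  0.1161]
```

```bash

python3 -m jog '[[0,0,0.2,-0.005,0.001,0.005,0.85],[0,0,0,0,0,0.02,0.85],[0,0,0,0,0,0.025,0.85],[0,0,0,0,0,0.025,0.85],[0,0,0,0,0,0.021,0.85],[0,0,0,0,0,0.015,0.85],[0,0,0,0,0,0.005,0.7],[0,0,0,0,0,0,0.6],[0,0,0,0,0,0,0.4],[0,0,0,0,0,0,0.2],[0,0,0,0,0,0,0.2],[0,0,0,0,0,0,0.2],[0,0,0,0,0,0,0.2]]' 30 >/dev/null
python3 go.py s .0038 .0275 .059
python3 -m jog '[[0,0,0,0,0,-0.005,0],[0,0,0,0,0,-0.01,0],[0,0,0,0,0,-0.02,0],[0,0,0,0,0,-0.025,0],[0,0,0,0,0,-0.025,0],[0,0,0,0,0,-0.025,0],[0,0,0,0,0,-0.015,0],[0,0,0,0,0,-0.01,0],[0,0,-5.5,0,0,0,0],[0,0,0,0,0,0,0],[0,0,0,0,0,0,0]]' 30 >/dev/null
python3 go.py v 0.001 -.029 .070
```

```text
t 25.85 ee [ 0.5625 -0.1843  0.06  ] F [0.1 0.9 4.5] w 0.0272
turn deg [0.13 0.   0.16] shift(after turn) [-0.0011  0.0004  0.001 ]
t 26.77 ee [ 0.5612 -0.1839  0.1935] F [ 0.   0.7 -0.4] w 0.0275
turn deg [-0.05 -0.01 -0.01] shift(after turn) [ 0.3313 -0.0705  0.1235]
```

```bash

python3 -m jog '[[0,0,0,0.012,0,0,0],[0,0,0,0.025,-0.0078,0,0],[0,0,0,0.036,-0.0078,0,0],[0,0,0,0.036,-0.0078,0,0],[0,0,0,0.036,-0.0078,0,0],[0,0,0,0.036,-0.0078,0,0],[0,0,0,0.036,-0.0078,0,0],[0,0,0,0.036,-0.0078,0,0],[0,0,0,0.036,-0.0078,0,0],[0,0,0,0.025,-0.0078,0,0],[0,0,0,0.0173,0,0,0],[0,0,0,0,0,0,0],[0,0,0,0,0,0,0]]' 30 >/dev/null
python3 go.py v 0.001 -.029 .060
python3 - <<'E'
from h import *
o=np.zeros((600,800,3),np.uint8)
p,d=imaging.camera("side");o[:,:400]=cv2.resize(p[80:230,150:250],(400,600))
p,d=imaging.camera("top");o[:400,400:]=cv2.resize(p[150:250,80:180],(400,400))
cv2.imwrite("pics/s6.png",o[:,:,::-1])
E
```

```text
t 27.85 ee [0.5508 0.1558 0.193 ] F [ 1.1 -0.4 -1. ] w 0.0274
turn deg [-0.08  0.04  0.21] shift(after turn) [-0.0009  0.001   0.133 ]
```

View pics/s6.png

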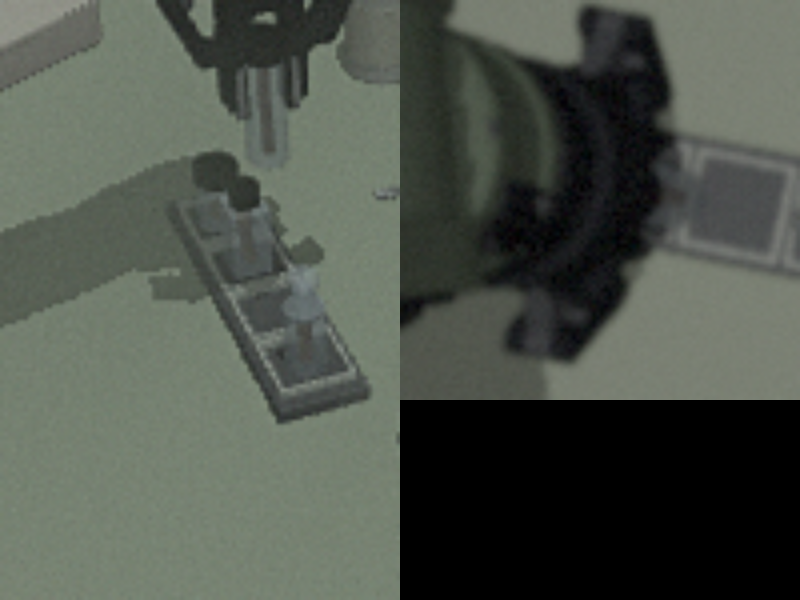

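Short, square and ball stand in their places; the tall jar is held upright and the gap at (275,310) is free. Lowering.

```bash

python3 -m jog '[[0,0,0,-0.001,0.001,0.01,0],[0,0,0,0,0,0.02,0],[0,0,0,0,0,0.022,0],[0,0,0,0,0,0.022,0],[0,0,0,0,0,0.02,0],[0,0,0,0,0,0.016,0],[0,0,0,0,0,0.01,0],[0,0,0,0,0,0.005,0],[0,0,0,0,0,0.002,0],[0,0,0,0,0,0,0],[0,0,0,0,0,0,0]]' >/dev/null
python3 go.py v 0.001 -.029 .060
```

```text
t 28.87 ee [0.5532 0.1532 0.0676] F [-0.1  0.1 -0.6] w 0.027
turn deg [ 0.08 -0.03  0.09] shift(after turn) [ 0.0012 -0.0018  0.0076]
```

```bash

python3 -m jog '[[0,0,0,0,0,0.001,0],[0,0,0,0,0,0.001,0],[0,0,0,0,0,0.001,0],[0,0,0,0,0,0,0],[0,0,0,0,0,0,0]]' >/dev/null
python3 go.py v 0.001 -.029 .060

```

```text
t 29.28 ee [0.5525 0.1534 0.0639] F [-0.3  0.4 -1. ] w 0.0275
turn deg [ 0.01 -0.    0.12] shift(after turn) [ 0.0011 -0.0011  0.0039]
```

```bash

python3 -m jog '[[0,0,0,0.001,-0.001,0.001,0],[0,0,0,0,0,0.001,0],[0,0,0,0,0,0.001,0],[0,0,0,0,0,0.001,0],[0,0,0,0,0,0,0],[0,0,0,0,0,0,0]]' >/dev/null
python3 go.py v 0.001 -.029 .060

```

```text
t 29.78 ee [0.5517 0.1545 0.06  ] F [-1.7 -0.7  3.3] w 0.0275
turn deg [-0.   -0.01  0.12] shift(after turn) [ 0.0002 -0.0001  0.    ]
```

```bash

python3 -m jog '[[0,0,0,0,0,0,0.4],[0,0,0,0,0,0,0.5],[0,0,0,0,0,0,0.8],[0,0,0,0,0,0,0.8],[0,0,0,0,0,-0.01,0.8],[0,0,0,0,0,-0.025,0.8],[0,0,0,0,0,-0.035,0.8],[0,0,0,0,0,-0.04,0.8],[0,0,0,0,0,-0.03,0.8],[0,0,0,-0.03,0,0,0.8],[0,0,0,-0.038,0,0,0.8],[0,0,0,-0.038,0,0,0.8],[0,0,0,-0.038,0,0,0.8],[0,0,0,-0.038,0,0,0.8],[0,0,0,-0.038,0,0,0.8],[0,0,0,-0.038,0,0,0.8],[0,0,0,-0.038,0,0,0.8],[0,0,0,-0.02,0,0,0.8],[0,0,0,0,0,0,0.8],[0,0,0,0,0,0,0.8]]' 30
python3 - <<'E'
from m import *
o=np.zeros((600,800,3),np.uint8)
P,d=imaging.camera("side");o[:,:400]=cv2.resize(P[80:230,150:250],(400,600))
p,d=imaging.camera("top");o[:400,400:]=cv2.resize(p[150:250,80:180],(400,400))
cv2.imwrite("pics/s7.png",o[:,:,::-1]);print("----")
for n,y,z in(("short",.087,.06),("square",.029,.08),("tall",-.029,.1)):
    ce,ar=blob(p,proj("top",np.r_[v+y*fy,z])[0],9,thr=42); w=onplane("top",ce,z)[0,:2]-v; print(n,ar,(w@fx).round(4),(w@fy).round(4))
print("ball expected px",proj("top",np.r_[v-.087*fy,.085]))
E
```

```text
clock: 31.45
ee_pos: [0.4951, -0.1574, 0.2004]
tool_rot: [[0.181, 0.983, 0.001], [0.983, -0.181, 0.0], [0.0, 0.001, -1.0]]
wrist_force: [-0.8, -0.8, -0.9]
gripper_width: 0.0682
tall top [326.5 197.6] 156 [ 0.5624 -0.1835] rack x,y 0.0031 0.0294
tall side [299.5 210.7] 135 [ 0.5628 -0.1877] rack x,y 0.0046 0.0255
square top [350.4 207.2] 64 [ 0.545  -0.2373] rack x,y 0.0011 -0.0271
square side [307.5 235.1] 93 [ 0.5457 -0.2405] rack x,y 0.0027 -0.03
short top [374.4 215.9] 179 [ 0.5284 -0.2943] rack x,y 0.0007 -0.0865
short side [317.6 262.4] 191 [ 0.5283 -0.299 ] rack x,y 0.002 -0.0911
ball top [ 0.5721 -0.1255] -0.0035 0.0878
ball side [ 0.5749 -0.1313] 0.0007 0.083
top [[378.3, 235.2], [271.8, 202.2], [386.3, 207.1], [280.4, 174.2]]
side [[306.3, 293.0], [267.3, 210.1], [334.7, 285.1], [291.9, 204.6]]
----
short 180 -0.0021 0.085
square 64 0.0003 0.0278
tall 142 0.0009 -0.0326
ball expected px [[184.9884359  205.87842605]]
```

View pics/s7.png

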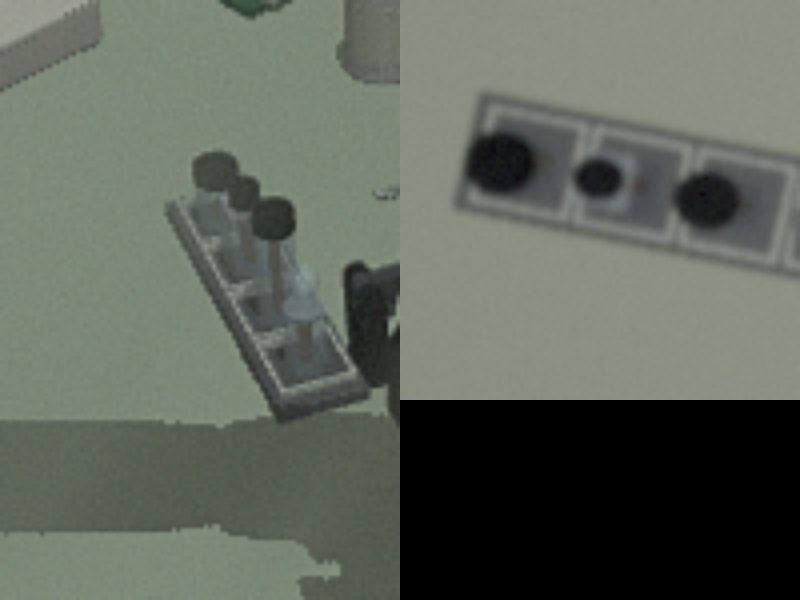

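```bash
python3 - <<'E' | tail -3
from m import *
p,d=imaging.camera("top"); P=cloud("top",d)
y,x=np.mgrid[:384,:512]; m=(np.hypot(x-185,y-206)<12)&(P[...,2]>.07); w=P[m][:,:2]-v
print("ball",m.sum(),P[m][:,2].max().round(3),np.median(w@fx).round(4),np.median(w@fy).round(4))
E
python3 go.py v 0 0 .2
```

```text
top [[378.3, 235.2], [271.8, 202.2], [386.3, 207.1], [280.4, 174.2]]
side [[306.3, 293.0], [267.3, 210.1], [334.7, 285.1], [291.9, 204.6]]
ball 96 0.096 0.0002 -0.0881
t 31.6 ee [ 0.4954 -0.1554  0.2   ] F [-0.7  0.2 -0.8] w 0.0684
turn deg [ 0.   -0.02  0.2 ] shift(after turn) [ 0.3441 -0.0016  0.    ]
```

All four are within about 4 mm and the robot is clear, so I'll hand in.

```bash
python3 -c "from bench import job_done; print(job_done())"
```

```text
the job is handed in; nothing more can be done
None
```

I moved all four jars to the viewing rack in reverse order and handed the job in at about 31.6 s on the robot's clock. From the robot's left they now stand short, square, tall, ball; they started as ball, tall, square, short.

My last checks from the top camera, as (across, along) the viewing rack in mm:

| Jar | Measured | Target |
|---|---|---|
| Short | (−2, 85) | (0, 87) |
| Square | (0, 28) | (0, 29) |
| Tall | (1, −33) | (0, −29) |
| Ball | (0, −88) | (0, −87) |

- **Set-down:** each jar touched down at the tool height it was gripped at, with about 3 to 11 N showing at the wrist on contact.
- **Last pictures:** in the final side picture all four stand upright, the gripper was clear of them, and I left the red and purple look-alikes alone.
- **Disagreement:** the two cameras differed by about 4 to 6 mm in the left-right position of the jars at the start, so I used their average. The final positions come from the top camera alone, with no side-camera measurement to confirm them.

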